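# Put the tall pot away in the taller storage tin

## Task

Put the taller, slimmer of the two screw-cap pots on the table away in the taller of the two open metal tins, standing upright inside on whatever the tin already holds. You cannot tell how full the tin is, so lower the pot until you feel it come to rest, without pressing hard, and only then let go; do not drop it. Leave the wider pot where it stands.

Things in the scene. Friction and masses are not known exactly. Their poses are not given: they have to be found in the camera images.
- pot_glue: the pot to put away: the taller, slimmer of the two screw-cap pots on the table, a loose upright cylinder 39 mm in diameter and 72 mm tall (plain body up to 58 mm, ribbed cap 37 mm in diameter above), 40 to 80 g. Origin at the centre of its underside, z up. Take it round the upper part of the body, about 50 mm above its underside
- tin_tall: the taller open round metal tin, fixed to the table: outer diameter 122 mm (125 at the rim), 116 clear inside, rim 100 above its underside. Origin: centre of its underside, on the table, z up. Inside, a level cardboard pad 112 wide covers what is stored; its height varies, from 25 to 70 mm below the rim, and it is firm under a light push. Inside the tin open the fingers only to about 60 mm
- tin_short: the shorter tin, a bystander of the same metal and diameter but only 65 mm high, fixed to the table. Origin at the centre of its underside
- pot_gel: the wider, lower screw-cap pot, a bystander to be left alone: 47 mm in diameter, 58 mm tall, loose. Origin at the centre of its underside
Not all that is in view belongs to the job. What is shaped like the pot_glue but red or turquoise is not meant.

How it is judged:
On the way:
1. the pot, still held in the fingers, touches down inside the taller tin (contact force between pot_glue and tin_tall above 0.2 N and contact force between the fingers and pot_glue above 0.5 N and horizontal distance between pot_glue and tin_tall below 0.042 m and z of pot_glue in the frame of tin_tall below 0.085 m), for 0.1 s.
At the end, for the whole second after the job is handed in: The taller pot stands released and at rest inside the taller tin, anywhere within its walls, on what the tin holds, within 10 degrees of upright; the wider pot is within 30 mm of where it stood (horizontal distance between pot_glue and tin_tall below 0.042 m and z of pot_glue in the frame of tin_tall below 0.085 m and contact force between pot_glue and tin_tall above 0.1 N and angle between pot_glue's own z axis and vertical below 0.17 rad and linear speed of pot_glue below 0.02 m/s and distance of pot_gel from where it was at the start of the episode below 0.03 m); the robot touches nothing.
It fails at once if the pot is pressed onto the tin or its contents with more than 35 N (contact force between pot_glue and tin_tall above 35 N).
It fails at once if the pot is dropped: it falls freely by more than about 10 mm (linear speed of pot_glue above 0.45 m/s and contact force between the fingers and pot_glue below 0.05 N).
It fails at once if the wider pot is moved by more than 30 mm (distance of pot_gel from where it was at the start of the episode above 0.03 m).
It also fails if it takes over 40 s, if anything falls off the work surface, if the arm or the gripper's body presses on something with over 40 N, if the wrist force passes 120 N, or if a joint passes its speed limit or range.

## Robot

A 6-joint arm with a two-finger parallel gripper is mounted at the origin on a cart in front of the work surface, level with it; the furniture and walls round the work are solid. World frame = base frame: x ahead of the robot, y to its left, z up, the work surface at z = 0. Lengths are in m, angles in rad, forces in N, time in s.
With the tool pointing down it reaches from about 0.325 to 0.775 m from the base axis. Payload 5.5 kg.
Tool frame: the origin (TCP) lies between the finger pads; the fingertips stand 8 mm ahead of it and the grasp point (between the pads) lies 11 mm behind it (tcp_to_tips is the distance from the TCP to the fingertips, in m); z points along the fingers, y is the line along which they close (so a half turn about z gives the same grasp; the last joint's range is limited). The gripper opens to 88 mm and grips with 3 to 60 N. Pads are 20 mm wide; open, the fingers measure 115 mm over their backs; the gripper's body (75 mm by 178 mm) begins 61 mm behind the grasp point.
Start: joints at [-1.387, 0.091, 1.231, -0, 1.82, -0.057], TCP at [0.143, -0.583, 0.231] pointing down, gripper open.
Joint ranges: [-2.87, 2.87], [-0.86, 2.18], [0.17, 2.46], [-1.51, 4.65], [0.06, 2.69], [-2.65, 2.65]. Speed limits (rad/s): [2.57, 2.57, 3.01, 3.14, 3.14, 3.14].

## Interface

Orientations are given as a unit quaternion [w, x, y, z].
In Python, from bench import * gives the robot as it stands. Calls block until the motion is done:
- move_to(position, orientation): joint-space move of the TCP to a pose.
- move_l(position, speed=0.15, orientation=None): straight line of the TCP; orientation=None keeps the orientation; speed is the mean speed in m/s.
- movej(angles): joint-space move.
- gripper_open() and close(): open the fingers fully, or close them until they stop; the grip force is fixed at half the most.
- hold(seconds).
- inverse_kinematics(position, orientation): joint angles nearest the present ones, or None.
- state(): the state.
- get_image(name): name is "scene" or "top" or "wrist"; returns a dict with "frame" (420x560x3 uint8, blue, green, red), "depth" (420x560 float32, m along the optical axis (not along the pixel's ray), 0 where there is no reading), "camera_matrix" (3x3 intrinsics, pixels), "view" (4x4, takes a point from world to camera coordinates). Camera axes: x right, y up, looking along -z (the intrinsics and any distortion apply to the point x, -y, -z); pixel columns grow to the right and rows downward; lengths in m; the calibration is good to about 2 mm. A picture is of the moment at which its call begins.
A pose or a line that the arm cannot do raises IKError and nothing moves.
- job_done(): hands the job in; it is judged then, once.
The state is a dict: "time": time; "joint_pos": joint angles; "dq": joint speeds; "joint_torque": joint torques, N m; "ee_pos": TCP position; "ee_rot": TCP orientation; "ft_force": force on the tool from outside, world axes, zero at the start; "moment": the same for the moment, N m; "finger_gap": finger opening in m; "finger_force": force on a finger pad.
Only numpy, scipy, OpenCV 4.12 (cv2) and the standard library are available. Lean on these libraries where they do the work, as an engineer would, in place of code of your own. Each camera call takes 0.05 s, during which the arm holds its last target. There are 200 camera calls.

## Working session

There is one attempt and no reset: what is moved stays moved. The work goes in short steps, each a Python script; the robot and the scene stay as the last script left them, time stands still between calls to the robot, and variables do not carry over. Pictures are saved under pics/ and viewed, at most 10 in all, crops included, and the job is handed in when it is done.

```bash
mkdir -p pics; cat > h.py <<'E'
from bench import *
import numpy as np, cv2
def pts(im):
    d=im["depth"];K=im["camera_matrix"];v,u=np.mgrid[:d.shape[0],:d.shape[1]]
    c=np.stack([(u-K[0,2])/K[0,0]*d,-(v-K[1,2])/K[1,1]*d,-d],-1)
    V=im["view"];return (c-V[:3,3])@V[:3,:3]
E
python3 - <<'E'
from h import *
for n in("scene","top"):
    im=get_image(n);cv2.imwrite(f"pics/{n}1.png",im["frame"]);np.savez(f"{n}1.npz",**im)
    print(n,(im["depth"]>0).mean(),np.linalg.inv(im["view"])[:3,3])
s=state();print(s["time"],s["ee_rot"],s["finger_gap"],s["ft_force"])
E
```

```text
scene 0.9959353741496598 [-0.01190996  0.53570604  0.64423754]
top 0.9957482993197279 [0.30223676 0.22169756 0.95514645]
0.1 [-8.88797358e-04  9.92759862e-01  1.20112720e-01 -4.20070318e-05] 0.0873788936868166 [-0.69085596 -0.04685758  0.4095974 ]
```

View pics/scene1.png

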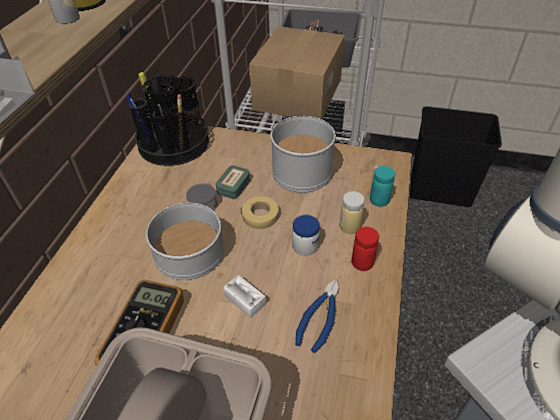

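View pics/top1.png

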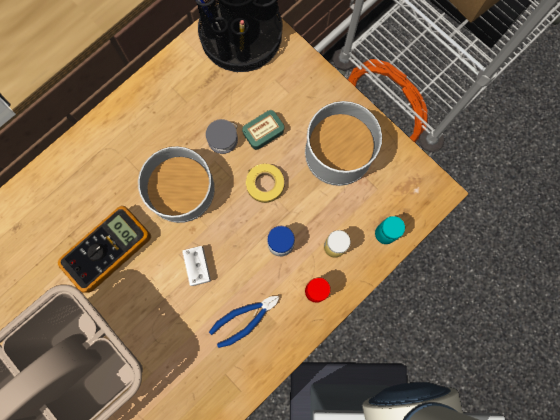

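Scene picture: the slim cylinders are cream with a white cap (352,212), turquoise (382,186) and red (365,249). The wide blue-capped pot is at (306,235), the tall tin at (303,153) and the short tin at (186,240). The cream one fits pot_glue: it is taller and slimmer than the blue-capped pot, and it is neither red nor turquoise. I'll confirm in a crop and locate everything.

```bash
python3 - <<'E'
from h import *
S=np.load("scene1.npz");T=np.load("top1.npz")
cv2.imwrite("pics/crop1.png",cv2.resize(S["frame"][120:280,260:420],None,fx=3.7,fy=3.7,interpolation=cv2.INTER_CUBIC))
P=pts(T)
def top(u,v,r,lo,hi):
    w=P[v-r:v+r,u-r:u+r];m=(w[...,2]>lo)&(w[...,2]<hi)
    q=w[m];(cx,cy),rad=cv2.minEnclosingCircle(q[:,:2].astype(np.float32))
    return np.round([cx,cy,rad,np.median(q[:,2]),np.median(q[:,0]),np.median(q[:,1])],4),len(q)
print("glue",top(338,241,16,.064,.085))
print("gel",top(281,240,18,.05,.07))
print("teal",top(392,228,18,.064,.085)); print("red",top(317,290,18,.064,.085))
print("tin rim",top(343,142,48,.094,.108)); print("short",top(176,184,45,.06,.07))
for a in((343,142),(345,160),(340,135),(352,150)):print(P[a[1],a[0]])
for a in((300,180),(316,265),(360,270)):print(P[a[1],a[0]])
E
```

```text
glue (array([0.4289, 0.123 , 0.0194, 0.0726, 0.4285, 0.1228]), 420)
gel (array([0.4334, 0.2181, 0.0231, 0.0587, 0.4324, 0.218 ]), 577)
teal (array([0.4543, 0.032 , 0.0197, 0.0724, 0.4533, 0.0331]), 426)
red (array([0.3505, 0.1558, 0.0194, 0.0724, 0.3499, 0.1566]), 433)
tin rim (array([0.601 , 0.1165, 0.0632, 0.0993, 0.6105, 0.1121]), 586)
short (array([0.5281, 0.4004, 0.063 , 0.0644, 0.5299, 0.4043]), 527)
[0.60319209 0.11316892 0.06035206]
[0.571884   0.10952827 0.05685844]
[0.61608835 0.11820046 0.05962379]
[0.58993963 0.09733685 0.05741285]
[ 5.49733797e-01  1.84644702e-01 -3.62750854e-04]
[3.95497175e-01 1.55089956e-01 3.61571145e-04]
[0.38806772 0.0777367  0.0006032 ]
```

View pics/crop1.png

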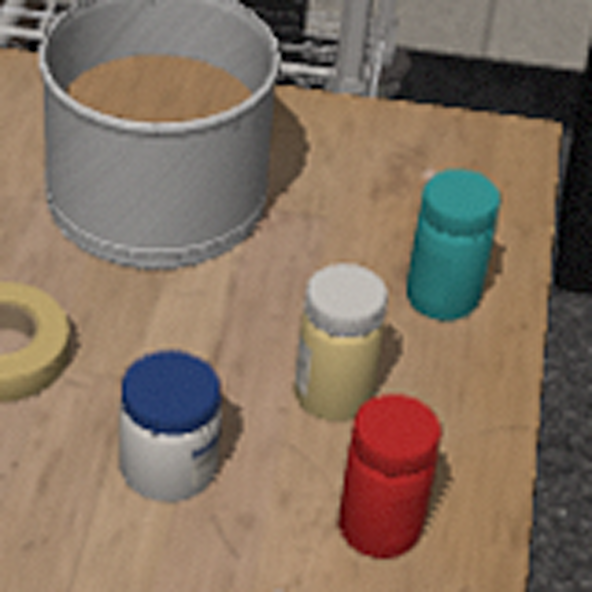

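```bash
cat >> h.py <<'E'
def q(a): return [0,np.cos(np.radians(a/2)),np.sin(np.radians(a/2)),0]
E
python3 - <<'E'
from h import *
move_to([.429,.123,.19],q(120))
try: close(0.06)
except Exception as e: print(type(e),e)
s=state();print(s["time"],s["finger_gap"],s["ee_pos"])
gripper_open()
im=get_image("wrist");cv2.imwrite("pics/w1.png",im["frame"]);P=pts(im)
m=(P[...,2]>.066)&(P[...,2]<.08)&(np.hypot(P[...,0]-.429,P[...,1]-.123)<.035)
print(m.sum(),cv2.minEnclosingCircle(P[m][:,:2].astype(np.float32)),np.median(P[m],0))
s=state();print(s["time"],s["finger_gap"],s["ft_force"])
E
```

```text
<class 'TypeError'> too many positional arguments
2.7917 0.0878944324574985 [0.42926107 0.12246072 0.19000071]
1250 ((0.42707183957099915, 0.12475897371768951), 0.01927967369556427) [0.42640876 0.12569968 0.07285316]
3.0583 0.08796462004185097 [0.23056902 0.24589572 0.46811126]
```

View pics/w1.png

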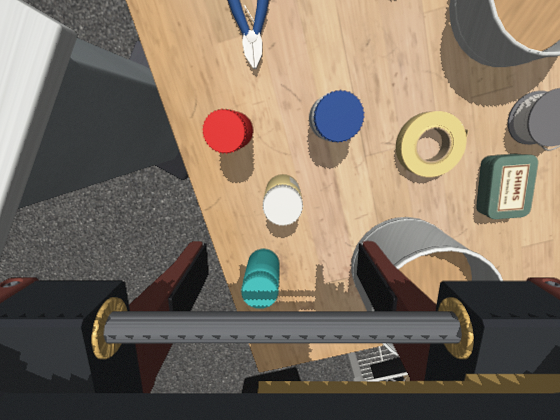

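Wrist picture: the white cap is at (283,205), between the red (227,131) and turquoise (262,278) decoys, and the closing line is clear of all of them. The gripper only opens fully, to 115 mm over the backs in a 116 mm bore. I'll therefore grip a little higher on the body, with the tips about 44 mm above the underside, so that they end at rim height when the pot rests. The depth puts the pad at about 58 mm.

```bash
python3 - <<'E'
from h import *
move_l([.428,.124,.052],0.12)
close();hold(.2)
s=state();print(s["time"],s["finger_gap"],s["finger_force"],s["ee_pos"],s["ft_force"])
move_l([.428,.124,.22],0.12)
move_to([.601,.1165,.23],q(120));hold(.3)
s=state();print(s["time"],s["finger_gap"],s["finger_force"],s["ee_pos"],s["ft_force"])
for n in("wrist","top"):
    im=get_image(n);cv2.imwrite(f"pics/{n}2.png",im["frame"]);P=pts(im)
    r=np.hypot(P[...,0]-.601,P[...,1]-.1165)
    m=(abs(P[...,2]-.1)<.005)&(r<.072)
    A=P[m];print(n,m.sum(),cv2.minEnclosingCircle(A[:,:2].astype(np.float32)))
    m=(r<.045)&(P[...,2]<.09);print("pad",m.sum(),np.percentile(P[m][:,2],[10,50,90]) if m.any() else 0)
E
```

```text
5.3833 0.038238282451422544 29.995693266391754 [0.42798964 0.12398582 0.05197161] [-0.8474771   0.33065171 -0.13694731]
7.9583 0.038142303096096106 29.995097815990448 [0.60032456 0.11679462 0.23112335] [-0.10024255  0.21158674 -0.84213066]
wrist 1201 ((0.5990419387817383, 0.1175755187869072), 0.06250093132257462)
pad 4030 [0.05767093 0.05858315 0.05953017]
top 288 ((0.6006081700325012, 0.11627066135406494), 0.06266597658395767)
pad 1574 [0.05607695 0.05825516 0.06034452]
```

View pics/wrist2.png

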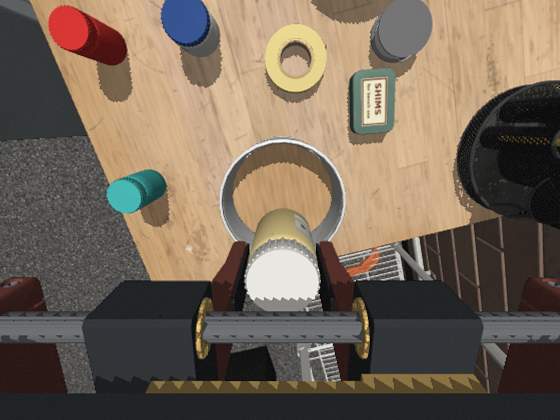

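The pot is held upright at (283,260), above the tin at (282,200). Both cameras put the pad at about 58 mm, so I expect contact at TCP z ≈ 0.110. I'll lower it by feel.

```bash
python3 - <<'E'
from h import *
move_l([.600,.117,.120],0.08);hold(.3)
f0=np.mean([(hold(.03),state()["ft_force"][2])[1] for _ in range(5)])
z=.120;log=[]
while z>.075:
    z-=.0007;move_l([.600,.117,z],0.02);hold(.06)
    s=state();d=s["ft_force"][2]-f0;log.append((round(z,4),round(d,2)))
    if d>2:
        hold(.1)
        if state()["ft_force"][2]-f0>2:break
hold(.3);s=state()
print(log[-8:],s["time"],s["ee_pos"],s["ft_force"][2]-f0,s["finger_gap"],s["finger_force"])
im=get_image("scene");cv2.imwrite("pics/s3.png",cv2.resize(im["frame"][60:220,220:420],None,fx=3,fy=3))
E
```

```text
[(0.1137, np.float64(0.52)), (0.113, np.float64(-0.14)), (0.1123, np.float64(-0.19)), (0.1116, np.float64(0.26)), (0.1109, np.float64(0.31)), (0.1102, np.float64(0.6)), (0.1095, np.float64(0.95)), (0.1088, np.float64(6.37))] 15.3833 [0.60018422 0.11701391 0.10963271] 6.368537476727492 0.03834597661308645 29.997230172157288
```

View pics/s3.png

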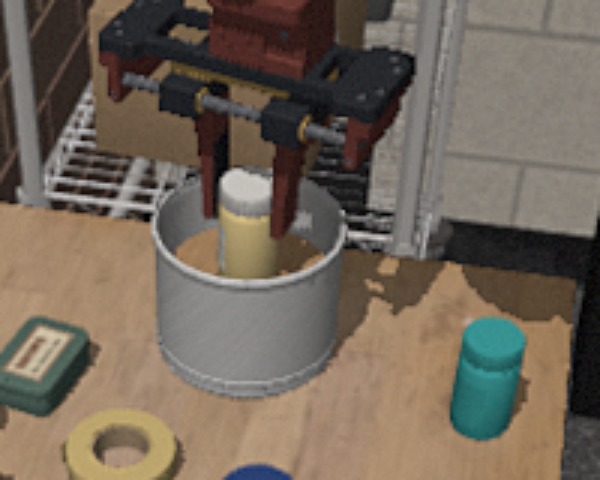

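The pot rests on the pad at 6 N and still held, with the tips at z ≈ 0.1016, just above the rim. I'll release and retreat straight up.

```bash
python3 - <<'E'
from h import *
gripper_open();s=state();print(s["time"],s["finger_gap"],s["ft_force"])
move_l([.600,.117,.26],0.1);hold(.5)
s=state();print(s["time"],s["finger_gap"],s["ft_force"])
im=get_image("top");P=pts(im);r=np.hypot(P[...,0]-.6,P[...,1]-.117)
m=(r<.05)&(P[...,2]>.115)&(P[...,2]<.145);print(m.sum(),np.median(P[m],0) if m.any() else 0)
im=get_image("scene");cv2.imwrite("pics/s4.png",cv2.resize(im["frame"][60:260,220:420],None,fx=3,fy=3))
E
```

```text
16.3333 0.08821153036056326 [0.26056382 0.02736461 1.04756826]
18.4917 0.08829028659003324 [-0.12602604  0.26389897  0.96932605]
464 [0.5985913  0.11670671 0.13001645]
```

View pics/s4.png

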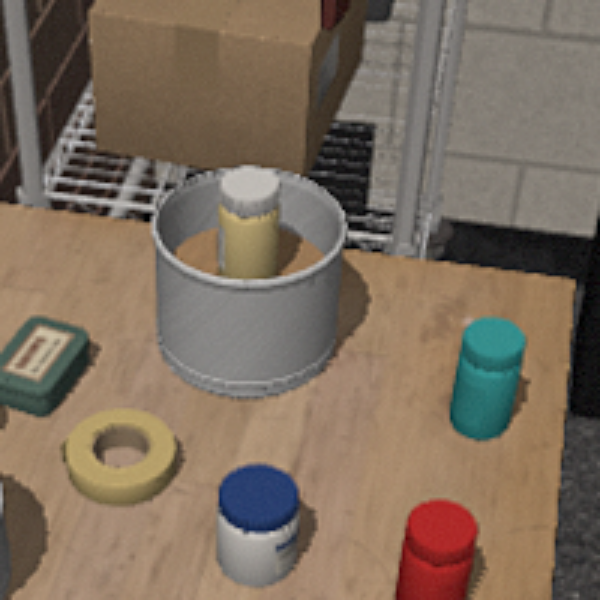

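The pot stands upright and released inside the tall tin at (250,225), and the wide pot at (258,523) has not been touched.

```bash
python3 -c "
from bench import *
print(job_done())"
```

```text
the job is handed in; nothing more can be done
None
```

The job is handed in: the cream pot with the white cap touched down on the pad at about 6 N while held, and stands released and upright in the taller tin with the wider pot left untouched; the judge's verdict was not shown.

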